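# Lower a probe into a shuttered calibration cell and hold it there

## Task

Swing the cam lever on the calibration cell all the way round so that the spring shutter slides clear of the port, then take the probe out of its stand by its round head and lower its rod into the port until the dark ring on the rod is level with the port's rim. The probe must never touch the cell or its shutter: finish while still holding it in your gripper, upright, still and centred in the port. Leave the other things on the bench where they are.

Things in the scene. Friction and masses are not known exactly. Their poses are not given: they have to be found in the camera images.
- cell: the calibration cell, fixed: an aluminium block 70 x 135 mm in plan on a dark steel base 100 x 165 x 12 mm; block top 85 mm above the bench. Origin on the bench right under the port's axis; the block runs from y = -35 to +100 mm of its own axes, base from -50 to +115. z up. On top of the block: the shutter in two rails (8 mm high) and the cam lever. Nothing but the lever rises more than 18 mm above the block's top; with the lever the most is 66 mm (the lever's upright grip).
- port_mouth (a point): centre of the port's rim, on the block's top face, 85 mm above the bench. The port is a vertical round hole, 20 mm across, 73 mm deep, axes as the cell's. The closed shutter covers it.
- shutter (a joint): slide of the shutter, a 40 x 40 x 5 mm steel plate with an upright tab: 0 = shut over the port, 0.040 m = fully open, along the cell's +y. A spring (about 2 N) pushes it open by itself as soon as the cam lets it.
- cam_lever (a joint): turn of the cam lever about its upright axis, in rad: starts near 0 (arm points to the cell's -x, its cam lobe blocks the shutter), 1.57 = stop, fully over (arm points to the cell's +y, shutter free). Grows clockwise as seen from above. It stays where it is left; about 2 N at the grip turns it.
- lever_pivot (a point): point on the lever's upright axis, 133 mm above the bench, at the height of lever_grip, 75 mm from the port's axis along the cell's +y.
- lever_grip (a point): point on the axis of the lever's upright black grip, 133 mm above the bench and 60 mm from lever_pivot; it moves with the lever. The grip is a round post 14 mm across, from 111 to 151 mm above the bench, at the end of a 9 mm round arm whose axis lies 110 mm above the bench.
- stand: the probe's stand, fixed: steel base 110 x 90 x 10 mm, post, and a 64 x 64 x 12 mm shelf whose top is 125 mm above the bench, with a 14 mm hole through which the probe's rod hangs. Origin on the bench under the hole; z up.
- probe_head (a point): centre of the probe's head, 146 mm above the rod's tip along the probe's axis (161 mm above the bench in the stand). The loose probe, about 80 g, 186 mm long, upright, z up along its axis: steel rod 8 mm across from the tip to 110 mm, flange 32 mm across from 110 to 116 mm, round grey head 26 mm across from 116 to 176 mm, stub 12 mm across from 176 to 186 mm. It rests on the stand's shelf by its flange; the rod must be lifted 110 mm to come out.
- probe_ring (a point): centre of the dark ring on the rod, 50 mm above its tip.
- probe_tip (a point): lower end of the probe's rod, on its axis, 146 mm below probe_head.
- probe: the probe itself; its origin is the lower end of the rod (same as probe_tip).
- near_vial: bystander, to be left alone: small glass vial with a screw cap, 27 mm across, 60 mm tall, standing; origin on the bench under its centre
- near_funnel: bystander, to be left alone: small white funnel standing on its mouth, 53 mm across, 62 mm tall; origin on the bench under its centre
- near_tape: bystander, to be left alone: roll of tape lying flat, 68 mm across, 19 mm high; origin on the bench under its centre
Things that resemble listed ones, but are neither listed nor needed, are in the scene too. Of the things that look like the probe, the smaller one is meant.

How it is judged (in metres and radians):
On the way, in this order (a step that is already met when the one before it is completed fails the run):
1. the cam lever is over and the shutter is clear of the port (value of joint cam_lever above 1.3 rad and value of joint shutter above 0.035 m), for 0.2 s.
2. the probe is lifted out of its stand (height (world z) of probe_tip above 0.127 m and contact force between the fingers and probe above 1 N), for 0.1 s.
3. the rod's tip is inside the port, 15 mm or more below the rim (z of probe_tip in the frame of port_mouth below -0.015 m and horizontal distance between probe_tip and port_mouth below 0.006 m), for 0.1 s.
At the end, for the whole second after the job is handed in: The probe is held in the gripper with its ring level with the port's rim within 10 mm, its tip and its ring within 4 mm of the port's axis, upright within 0.08 rad and at rest (under 20 mm/s), not touching the cell (under 0.2 N), with the cam lever past 1.3 rad and the shutter open past 35 mm (all of step 1 and z of probe_tip in the frame of port_mouth between -0.06 and -0.04 m and horizontal distance between each of probe_tip, probe_ring and port_mouth below 0.004 m and angle between probe_tip's own z axis and vertical below 0.08 rad and contact force between the fingers and probe above 1 N and contact force between probe and cell below 0.2 N and linear speed of probe below 0.02 m/s); the arm keeps its last pose, push and grip.
It fails at once if the probe touches the cell, its shutter or its lever (more than 0.4 N) (contact force between probe and cell above 0.4 N).
It fails at once if the vial on the bench is disturbed (moved more than 20 mm) (distance of near_vial from where it was at the start of the episode above 0.02 m).
It fails at once if the funnel on the bench is disturbed (moved more than 20 mm) (distance of near_funnel from where it was at the start of the episode above 0.02 m).
It fails at once if the tape on the bench is disturbed (moved more than 20 mm) (distance of near_tape from where it was at the start of the episode above 0.02 m).
It also fails if it takes over 58 s, if anything falls off the work surface, if the arm or the gripper's body presses on something with over 40 N, if the wrist force passes 120 N, or if a joint passes its speed limit or range.

## Robot

A 6-joint arm with a two-finger parallel gripper is mounted at the origin on a cart in front of the work surface, level with it; the furniture and walls round the work are solid. World frame = base frame: x ahead of the robot, y to its left, z up, the work surface at z = 0. Lengths are in mm, angles in rad, forces in N, time in s.
With the tool pointing down it reaches from about 300 to 775 mm from the base axis. Payload 14.6 kg.
Tool frame: the origin (TCP) lies between the finger pads; the fingertips stand 25 mm ahead of it and the grasp point (between the pads) lies 6 mm ahead of it; z points along the fingers, y is the direction in which the jaws open and shut (so a half turn about z gives the same grasp; the last joint's range is limited). The gripper opens to 85 mm and grips with 20 to 120 N. Pads are 22 mm wide; open, the fingers measure 114 mm over their backs; the gripper's body (76 mm by 85 mm) begins 54 mm behind the grasp point. The pads swing forward as they close: fully open they stand 13 mm farther back than shut.
Start: joints at [-1.401, 0.3, 1.521, -0, 1.321, -0.067], TCP at [129.02, -534.643, 256.281] pointing down, gripper open.
Joint ranges: [-3.03, 3.03], [-0.79, 2.21], [0.23, 2.52], [-1.04, 4.18], [0, 3.07], [-2.55, 2.55]. Speed limits (rad/s): [2.22, 2.22, 2.57, 3.14, 3.14, 3.14].

## Interface

Orientations are given as a unit quaternion [x, y, z, w].
In Python, from plant import robot, hand, kin, get_obs, vision, order gives the robot as it stands. Calls block until the motion is done:
- robot.goto(position, orientation): joint-space move of the TCP to a pose.
- robot.servo_line(position, frame=None, vel=150, contact_N=None): straight line of the TCP; frame=None keeps the orientation; vel is the mean speed in mm/s. With contact_N (N) it stops when the force on the tool has changed by that much, and returns True; else False.
- robot.move_j(angles): joint-space move.
- hand.set_gripper(opening, effort=None): finger opening in mm; effort is the grip in N (None keeps the last); returns when the fingers have stopped.
- robot.wait(seconds).
- kin.ik(position, orientation): joint angles nearest the present ones, or None.
- get_obs(): the state.
- vision.capture(name): name is "side" or "top" or "wrist"; returns the picture (384x512x3 uint8, red, green, blue); there is no depth.
- vision.camera_model(name): a dict with "camera_matrix" (3x3 intrinsics, pixels), "cam_to_world" (4x4, takes a point from camera to world coordinates); the wrist camera has in their place "tool_from_camera" (4x4, takes a point from camera to tool coordinates, whose origin is the TCP and whose axes are the flange's). Camera axes: x right, y down, z forward; pixel columns grow to the right and rows downward; lengths in mm; the calibration is good to about 2 mm. A picture is of the moment at which its call begins: read the wrist's pose just before it. camera_model takes no time and is no camera call.
A pose or a line that the arm cannot do raises robot.IKError and nothing moves.
- order.finish_job(): hands the job in, once; it reports no verdict.
The state is a dict: "t": time; "joint_pos": joint angles; "dq": joint speeds; "effort": joint torques, N m; "position": TCP position; "orientation": TCP orientation; "wrist_force": force on the tool from outside, world axes, zero at the start; "torque": the same for the moment, N m; "opening": finger opening in mm.
Only numpy, scipy, OpenCV 4.12 (cv2) and the standard library are available. Lean on these libraries where they do the work, as an engineer would, in place of code of your own. Each camera call takes 0.05 s, during which the arm holds its last target.

## Working session

There is one attempt and no reset: what is moved stays moved. The work goes in short steps, each a Python script; the robot and the scene stay as the last script left them, time stands still between calls to the robot, and variables do not carry over. Pictures are saved under pics/ and viewed, and the job is handed in when it is done.

```bash
ls; mkdir -p pics
python3 - <<'E'
from plant import robot, hand, kin, get_obs, vision, order
import cv2, numpy as np
np.set_printoptions(precision=4,suppress=True)
print(get_obs())
for n in ("side","top","wrist"):
    im=vision.capture(n); cv2.imwrite(f"pics/{n}0.png",im[:,:,::-1])
    print(n,vision.camera_model(n))
E
```

```text
pics
{'t': 0.0, 'joint_pos': array([-1.4006,  0.3005,  1.5216, -0.    ,  1.3207, -0.0666]), 'dq': array([ 0.0002, -0.0005, -0.0001, -0.0012, -0.0001, -0.0002]), 'effort': array([  0.0003, -54.3502, -36.179 ,  -0.0001,   0.0041,   0.    ]), 'position': array([ 129.0014, -534.4502,  255.7034]), 'orientation': array([ 0.993 ,  0.1181, -0.    , -0.0006]), 'wrist_force': array([-0.4485, -0.3574,  0.1952]), 'torque': array([ 0.0047, -0.0462, -0.0145]), 'opening': 85.28588358087163}
side {'camera_matrix': array([[440.523 ,   0.    , 251.3635],
       [  0.    , 440.523 , 185.1285],
       [  0.    ,   0.    ,   1.    ]]), 'cam_to_world': array([[ -0.9015,  -0.2449,   0.3568, 236.2184],
       [ -0.4326,   0.5337,  -0.7267, 624.3932],
       [ -0.0124,  -0.8095,  -0.5871, 603.2063],
       [  0.    ,   0.    ,   0.    ,   1.    ]])}
top {'camera_matrix': array([[486.5974,   0.    , 255.1256],
       [  0.    , 486.5974, 194.7873],
       [  0.    ,   0.    ,   1.    ]]), 'cam_to_world': array([[   0.0232,   -0.9976,    0.0656,  442.7881],
       [  -0.9997,   -0.023 ,    0.0028,    4.6   ],
       [  -0.0013,   -0.0656,   -0.9978, 1213.8011],
       [   0.    ,    0.    ,    0.    ,    1.    ]])}
wrist {'camera_matrix': array([[339.7835,   0.    , 254.2231],
       [  0.    , 339.7835, 192.0731],
       [  0.    ,   0.    ,   1.    ]]), 'tool_from_camera': array([[  -0.0007,   -0.9613,   -0.2754,   69.3381],
       [   1.    ,   -0.0008,    0.0004,    0.126 ],
       [  -0.0006,   -0.2754,    0.9613, -117.701 ],
       [   0.    ,    0.    ,    0.    ,    1.    ]])}
```

View pics/top0.png

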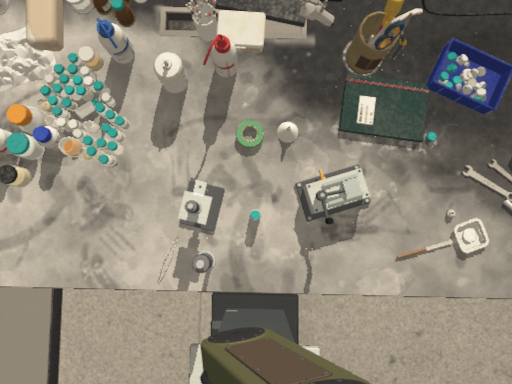

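View pics/side0.png

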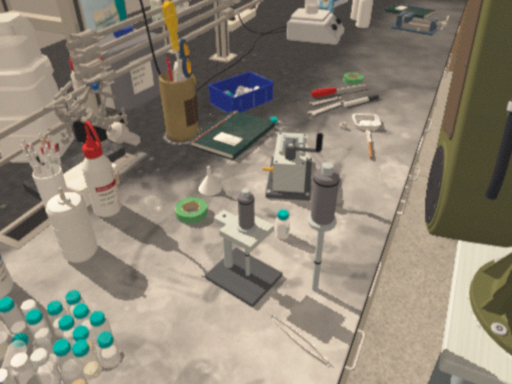

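View pics/wrist0.png

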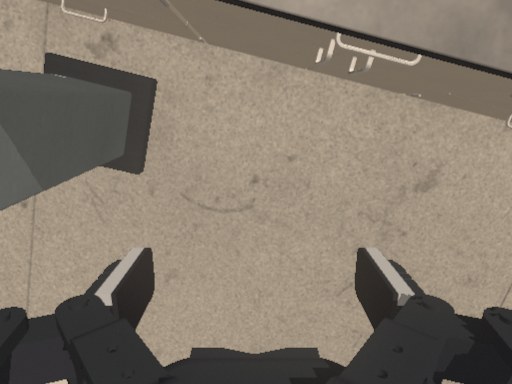

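Top view: probe candidates are the one in the stand at top (192,206) / side (246,205), and a larger one on the bench at top (203,262) / side (325,195). The cell is at top (333,193), with the lever grip near (330,220) and an orange tab at (322,175). I'll crop in on these.

Run:
```python
import cv2
t=cv2.imread("pics/top0.png"); s=cv2.imread("pics/side0.png")
a=cv2.resize(t[155:235,285:385],None,fx=7,fy=7,interpolation=cv2.INTER_CUBIC); cv2.imwrite("pics/c1.png",a)
a=cv2.resize(t[170:285,150:270],None,fx=5,fy=5,interpolation=cv2.INTER_CUBIC); cv2.imwrite("pics/c2.png",a)
a=cv2.resize(s[120:310,195:345],None,fx=3,fy=3,interpolation=cv2.INTER_CUBIC); cv2.imwrite("pics/c3.png",a)
```

```text
(no output)
```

View pics/c1.png

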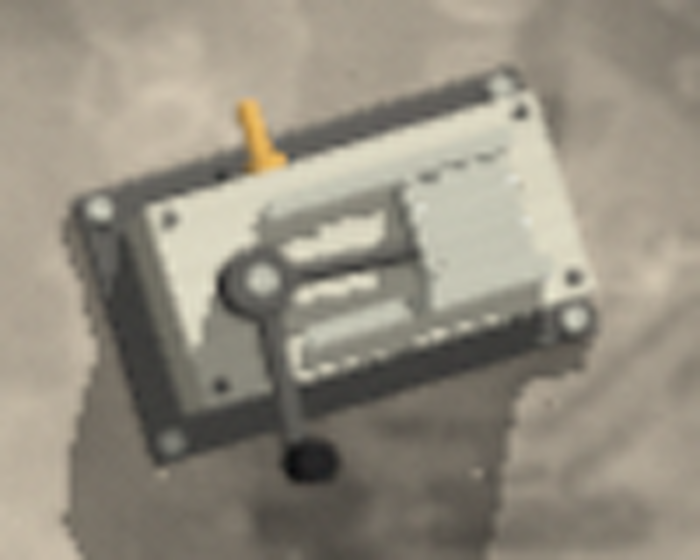

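View pics/c2.png

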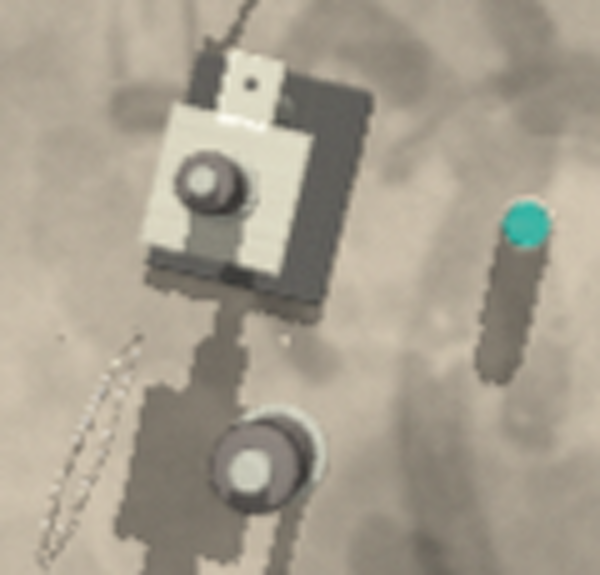

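View pics/c3.png

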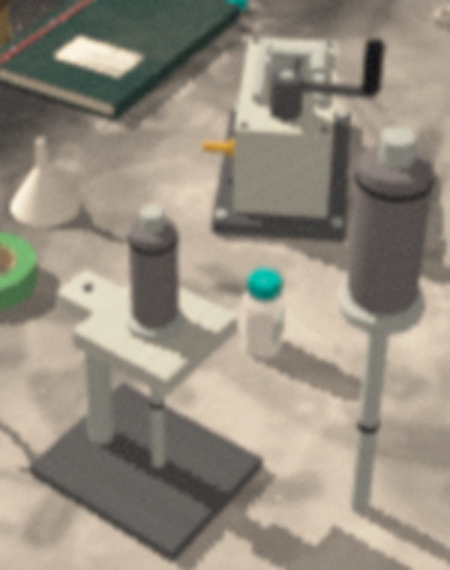

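Chosen: the probe hanging in the stand (side (246,205)). It is clearly smaller than the one at side (325,195). The lever arm points to the image's bottom, with its grip at top (329,221). Next I measure coarse positions.

```bash
cat > h.py <<'E'
import numpy as np, cv2
from scipy.spatial.transform import Rotation as R
np.set_printoptions(precision=3,suppress=True)
def ray(cm,uv,T):
    d=np.linalg.inv(cm["camera_matrix"])@np.array([uv[0],uv[1],1.0]); return T[:3,3],T[:3,:3]@d
def onplane(cm,uv,z,T=None):
    if T is None: T=cm["cam_to_world"]
    o,d=ray(cm,uv,T); return o+d*(z-o[2])/d[2]
def wristT(cm,ob):
    T=np.eye(4);T[:3,:3]=R.from_quat(ob["orientation"]).as_matrix();T[:3,3]=ob["position"]
    return T@cm["tool_from_camera"]
def tri(rays):
    A=np.zeros((3,3));b=np.zeros(3)
    for o,d in rays:
        d=d/np.linalg.norm(d);P=np.eye(3)-np.outer(d,d);A+=P;b+=P@o
    x=np.linalg.solve(A,b)
    return x,[np.linalg.norm((np.eye(3)-np.outer(d,d)/(d@d))@(x-o)) for o,d in rays]
def down(yaw):
    "tool z down; tool x at world angle yaw, tool y at yaw-90"
    c,s=np.cos(yaw),np.sin(yaw)
    return R.from_matrix(np.array([[c,s,0],[s,-c,0],[0,0,-1]])).as_quat()
E
python3 - <<'E'
from h import *
from plant import vision
t=cv2.imread("pics/top0.png");s=cv2.imread("pics/side0.png")
ct=vision.camera_model("top");cs=vision.camera_model("side")
c=lambda x,y:(285+(x-3)/7,155+(y-3)/7)
P=[onplane(ct,c(*q),85)[:2] for q in [(148,205),(533,90),(597,285),(195,412)]]
print("block corners",P,[np.linalg.norm(P[i]-P[(i+1)%4]) for i in range(4)])
for a,b in((1,0),(2,3)):
    v=P[b]-P[a];print("yaw of +y",np.degrees(np.arctan2(-v[0],v[1])))
print("pivot top z~125?",onplane(ct,c(263,280),115)[:2])
print("grip z151",onplane(ct,c(310,462),151)[:2])
c2=lambda x,y:(150+(x-2)/5,170+(y-2)/5)
c3=lambda x,y:(195+(x-1)/3,120+(y-1)/3)
print("probe stub",tri([ray(ct,c2(201,181),ct["cam_to_world"]),ray(cs,c3(152,214),cs["cam_to_world"])]))
print("probe stub z201",onplane(ct,c2(201,181),201), onplane(cs,c3(152,214),201))
print("decoy stub",tri([ray(ct,c2(250,470),ct["cam_to_world"]),ray(cs,c3(399,138),cs["cam_to_world"])]))
print("grip top",tri([ray(ct,c(310,462),ct["cam_to_world"]),ray(cs,c3(374,44),cs["cam_to_world"])]))
E
```

```text
block corners [array([ 545.151, -109.362]), array([ 586.566, -236.984]), array([ 521.932, -258.801]), array([ 476.704, -126.048])] [np.float64(134.17361179819156), np.float64(68.21659411450233), np.float64(140.24648189695597), np.float64(70.45207775769856)]
yaw of +y 17.97876992972119
yaw of +y 18.81377667990556
pivot top z~125? [ 518.959 -143.888]
grip z151 [ 459.978 -154.462]
probe stub (array([483.121, 143.049, 200.057]), [np.float64(0.12455004994470148), np.float64(0.12455004994457423)])
probe stub z201 [483.198 142.97  201.   ] [482.423 144.139 201.   ]
decoy stub (array([368.118, 112.128, 259.494]), [np.float64(0.6156181762562246), np.float64(0.6156181762563289)])
grip top (array([ 460.08 , -154.306,  151.805]), [np.float64(0.12016836463168365), np.float64(0.12016836463168773)])
```

Run:
```python
from h import *
from plant import *
from plant import robot,hand,kin,get_obs,vision
robot.goto([550,-177,240],down(np.radians(198)))
hand.set_gripper(85)
robot.wait(0.3)
o=get_obs();im=vision.capture("wrist");cv2.imwrite("pics/w1.png",im[:,:,::-1])
import pickle;pickle.dump(o,open("o1.pkl","wb"));print(o["t"],o["position"],o["joint_pos"])
```

```text
2.6583 [ 549.985 -177.048  240.012] [-0.375  0.375  1.46  -0.     1.307 -2.26 ]
```

View pics/w1.png

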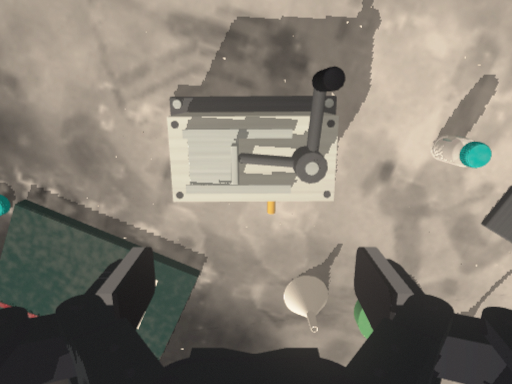

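Run:
```python
import cv2
t=cv2.imread("pics/w1.png")
cv2.imwrite("pics/w1c.png",cv2.resize(t[60:215,155:355],None,fx=4,fy=4,interpolation=cv2.INTER_CUBIC))
```

```text
(no output)
```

View pics/w1c.png

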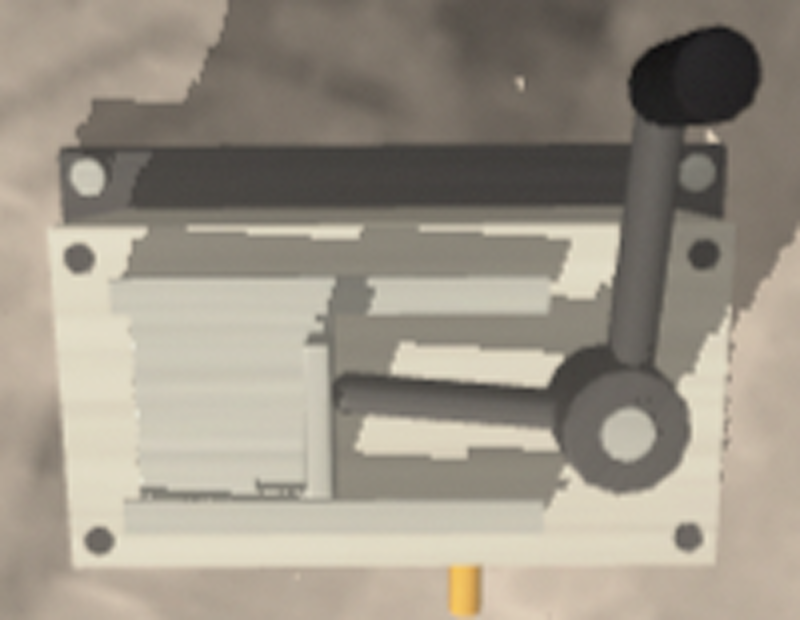

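Run:
```python
from h import *
from plant import vision
import pickle
o=pickle.load(open("o1.pkl","rb"));cw=vision.camera_model("wrist");T=wristT(cw,o)
c=lambda x,y:(155+(x-1.5)/4,60+(y-1.5)/4)
P=np.array([onplane(cw,c(*q),85,T)[:2] for q in [(50,226),(735,226),(716,566),(72,567)]])
print(P,[np.linalg.norm(P[i]-P[(i+1)%4]) for i in range(4)])
ctr=P.mean(0)
vy=(P[1]-P[0]+P[2]-P[3]);th=np.arctan2(-vy[0],vy[1])
vx=(P[3]-P[0]+P[2]-P[1]);th2=np.arctan2(vx[1],vx[0]);print("yaw",np.degrees([th,th2]))
th=(2*th+th2)/3
ex=np.array([np.cos(th),np.sin(th)]);ey=np.array([-np.sin(th),np.cos(th)])
port=ctr-32.5*ey;piv=port+75*ey
print("port",port,"pivot",piv)
S=np.array([onplane(cw,c(*q),85,T)[:2] for q in [(79,258),(704,254),(688,537),(99,541)]]);print("screws ctr",S.mean(0),ctr)
ct=vision.camera_model("top")
print("pivot tri (hub top)",tri([ray(cw,c(625,432),T),ray(ct,(285+260/7,155+278/7),ct["cam_to_world"])]))
g=onplane(cw,c(718,75),151,T)[:2];print("grip",g)
d=g-piv;print(np.linalg.norm(d),"lever angle",np.arctan2(-d@ex*0+d@ey,-(d@ex)))
```

```text
[[ 519.5   -259.092]
 [ 478.082 -131.265]
 [ 544.338 -108.992]
 [ 586.322 -237.779]] [np.float64(134.36985690337448), np.float64(69.89921416595787), np.float64(135.45751379560085), np.float64(70.13830655661235)]
yaw [18.005 18.135]
port [ 542.13  -215.183] pivot [ 518.894 -143.874]
screws ctr [ 531.999 -184.483] [ 532.061 -184.282]
pivot tri (hub top) (array([ 518.8  , -143.969,  114.676]), [np.float64(0.14638958613497632), np.float64(0.14638958613481093)])
grip [ 460.225 -157.907]
60.32399520818341 lever angle 0.08020829662610127
```

Run:
```python
from h import *
from plant import robot,hand,kin,get_obs,vision
piv=np.array([518.9,-143.9])
def pose(deg,z): a=np.radians(deg);return [piv[0]+60*np.cos(a),piv[1]+60*np.sin(a),z],down(a)
hand.set_gripper(40)
p,q=pose(193,200);robot.goto(p,q)
p,q=pose(193,144);print("contact",robot.servo_line(p,q,vel=80,contact_N=8))
hand.set_gripper(22,20)
o=get_obs();print(o["t"],o["position"],o["wrist_force"],o["opening"])
for d in list(range(183,110,-10))+[107,104]:
    p,q=pose(d,144);r=robot.servo_line(p,q,vel=60,contact_N=25)
    o=get_obs();print(d,r,round(o["t"],2),o["wrist_force"])
    if r:break
o=get_obs();im=vision.capture("wrist");cv2.imwrite("pics/w2.png",im[:,:,::-1])
im=vision.capture("top");cv2.imwrite("pics/top2.png",cv2.resize(im[155:235,285:385,::-1],None,fx=7,fy=7,interpolation=cv2.INTER_CUBIC))
```

```text
contact False
4.8667 [ 460.509 -157.431  144.242] [0.257 0.105 0.143] 21.92450318844465
183 False 5.19 [-0.005  0.065 -0.174]
173 False 5.52 [-1.268 -0.157 -0.327]
163 False 5.84 [-0.057  0.136  0.263]
153 False 6.17 [ 0.228 -0.291 -0.285]
143 False 6.49 [-0.404 -0.484 -0.12 ]
133 False 6.82 [-0.662  0.439 -0.808]
123 False 7.14 [-0.109 -0.345  0.076]
113 False 7.47 [ 0.108  0.678 -0.586]
107 False 7.72 [-0.43  -0.252 -0.205]
104 False 7.97 [-1.239 -0.806  0.386]
```

View pics/w2.png

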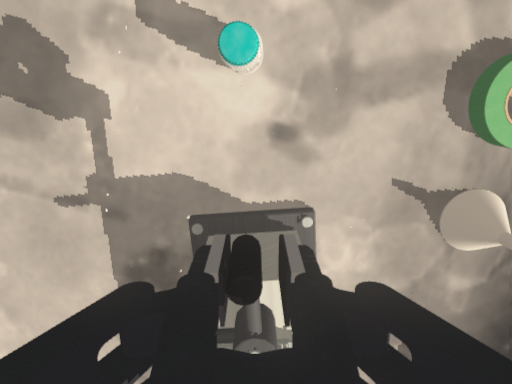

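View pics/top2.png

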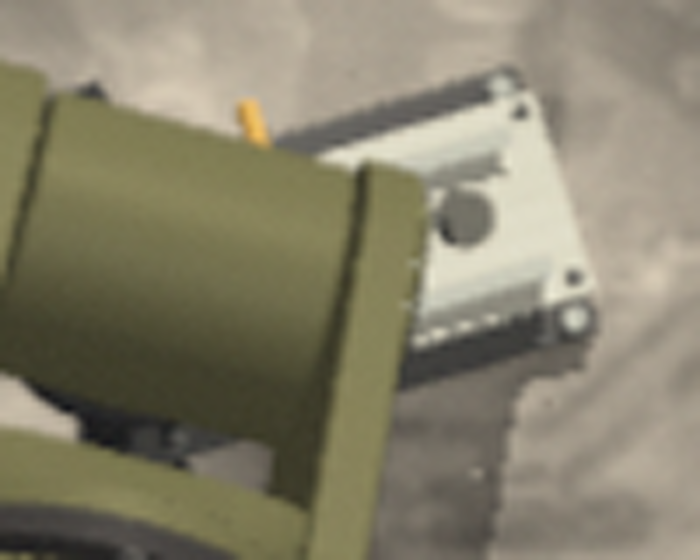

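The lever is over and the port is uncovered: the dark disc at crop (467,217). I'll raise the arm and measure the port itself.

Run:
```python
from h import *
from plant import robot,hand,kin,get_obs,vision
import pickle
hand.set_gripper(45)
o=get_obs();p=o["position"].copy();p[2]=225;robot.servo_line(p,vel=150)
robot.goto([555,-205,225],down(np.radians(150)))
robot.wait(0.3)
o=get_obs();im=vision.capture("wrist");cv2.imwrite("pics/w3.png",im[:,:,::-1]);pickle.dump(o,open("o3.pkl","wb"))
print(o["t"],o["position"],o["joint_pos"])
```

```text
10.3417 [ 555.014 -204.644  225.152] [-0.415  0.417  1.436 -0.     1.288 -1.462]
```

View pics/w3.png

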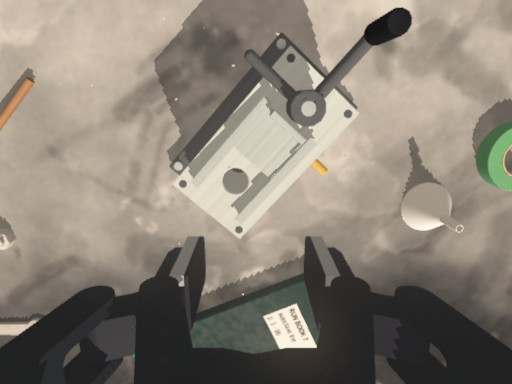

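Run:
```python
from h import *
from plant import robot,hand,kin,get_obs,vision
import pickle
im=cv2.imread("pics/w3.png");o=pickle.load(open("o3.pkl","rb"));cw=vision.camera_model("wrist");T=wristT(cw,o)
g=cv2.cvtColor(im,cv2.COLOR_BGR2GRAY)
x0,y0=216,161;roi=g[y0:y0+40,x0:x0+40]
print(roi[20,5:35])
m=(roi<125).astype(np.uint8)
n,l,st,ce=cv2.connectedComponentsWithStats(m);k=l[20,20];print(st[k],ce[k])
cs,_=cv2.findContours((l==k).astype(np.uint8),cv2.RETR_EXTERNAL,cv2.CHAIN_APPROX_NONE)
e=cv2.fitEllipse(cs[0]);print(e)
print("port",onplane(cw,(x0+e[0][0],y0+e[0][1]),85,T))
cv2.imwrite("pics/w3c.png",cv2.resize(im[150:215,200:275],None,fx=8,fy=8,interpolation=cv2.INTER_CUBIC))
hand.set_gripper(70)
p=o["position"].copy();p[2]=290;robot.servo_line(p,vel=200)
robot.goto([483,143,290],down(np.radians(18)))
robot.wait(0.3)
o=get_obs();im=vision.capture("wrist");cv2.imwrite("pics/w4.png",im[:,:,::-1]);pickle.dump(o,open("o4.pkl","wb"))
print(o["t"],o["position"],o["joint_pos"],o["opening"])
```

```text
[212 185 128 129 129 130 131 131 130 130 131 131 131 133 132 132 131 130
 132 131 130 132 131 131 130 131 136 166 203 209]
[   0    0   40   40 1562] [19.466 19.743]
((19.5, 19.5), (46.15950012207031, 46.15950012207031), 0.0)
port [ 542.562 -215.068   85.   ]
14.0167 [483.041 142.919 289.989] [ 0.215  0.171  1.601 -0.     1.37   1.472] 69.85433398900821
```

View pics/w4.png

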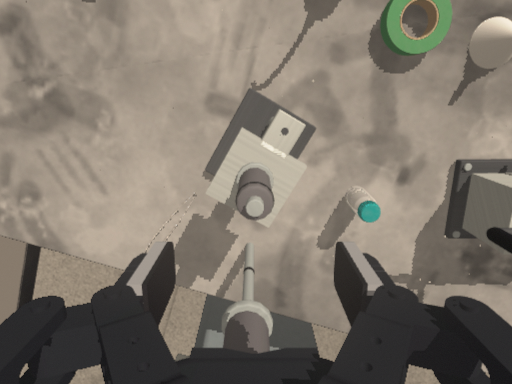

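View pics/w3c.png

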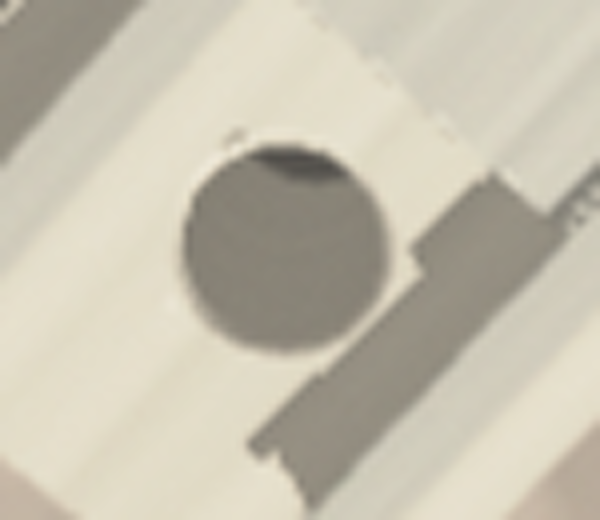

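Run:
```python
from h import *
from plant import vision
import pickle
cw=vision.camera_model("wrist");ct=vision.camera_model("top");cs=vision.camera_model("side")
im=cv2.imread("pics/w3.png");o=pickle.load(open("o3.pkl","rb"));T=wristT(cw,o)
g=cv2.cvtColor(im,cv2.COLOR_BGR2GRAY)[161:201,216:252]
m=(g<165).astype(np.uint8);m=cv2.morphologyEx(m,cv2.MORPH_OPEN,np.ones((5,5),np.uint8))
n,l,st,ce=cv2.connectedComponentsWithStats(m);k=l[20,20];print(st[k],ce[k])
print("port",onplane(cw,(235.25,180.75),85,T),onplane(cw,ce[k]+[216,161],85,T))
im=cv2.imread("pics/w4.png");cv2.imwrite("pics/w4c.png",cv2.resize(im[150:235,200:310],None,fx=7,fy=7,interpolation=cv2.INTER_CUBIC))
o=pickle.load(open("o4.pkl","rb"));T=wristT(cw,o);pickle.dump(T,open("T4.pkl","wb"))
```

```text
[  7   7  25  26 517] [19.07  19.557]
port [ 543.683 -214.995   85.   ] [ 543.479 -215.037   85.   ]
```

View pics/w4c.png

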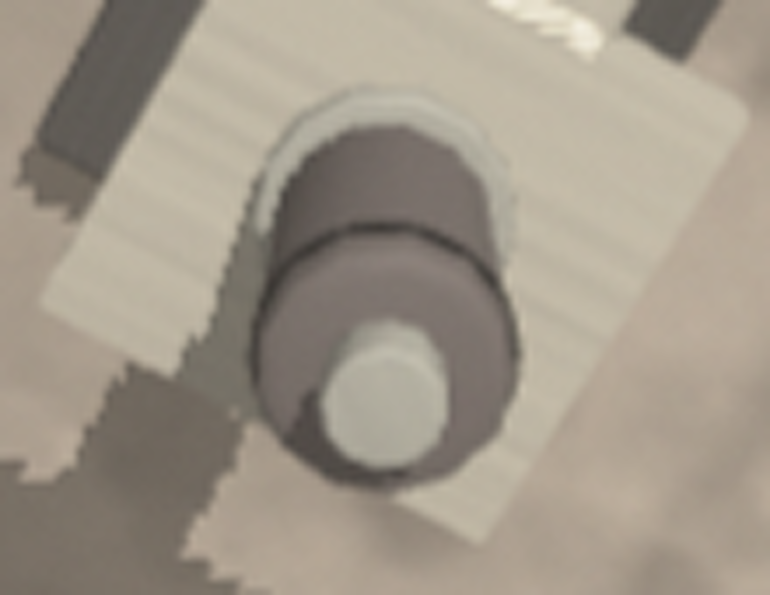

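Run:
```python
from h import *
from plant import vision
import pickle
T=pickle.load(open("T4.pkl","rb"));cw=vision.camera_model("wrist")
print(onplane(cw,(254.7,207.9),201,T))
# flange right/left edges at z 131 : centre of flange from cropped extents 257..515, top row 88
```

```text
[482.757 142.328 201.   ]
```

Run:
```python
from h import *
from plant import robot,hand,kin,get_obs,vision
q=down(np.radians(18))
print(robot.servo_line([483,142.7,167],q,vel=120,contact_N=10))
hand.set_gripper(10,60)
o=get_obs();print(o["t"],o["position"],o["opening"],o["wrist_force"])
robot.wait(0.2)
print(robot.servo_line([483,142.7,187],q,vel=60))
o=get_obs();print(o["t"],o["opening"],o["wrist_force"])
im=vision.capture("side");cv2.imwrite("pics/s5.png",cv2.resize(im[100:310,180:350,::-1],None,fx=2.8,fy=2.8))
robot.servo_line([483,142.7,352],q,vel=150)
robot.wait(0.2)
o=get_obs();print(o["t"],o["opening"],o["wrist_force"])
im=vision.capture("side");cv2.imwrite("pics/s6.png",im[:,:,::-1])
im=vision.capture("wrist");cv2.imwrite("pics/w6.png",im[:,:,::-1])
```

```text
False
15.7167 [483.167 142.777 167.442] 24.58057545694191 [-1.399  0.125  5.649]
False
16.4 24.545311242161638 [ 1.078 -0.33  -0.701]
17.9 24.34273821847223 [-0.143  0.12  -0.38 ]
```

View pics/s6.png

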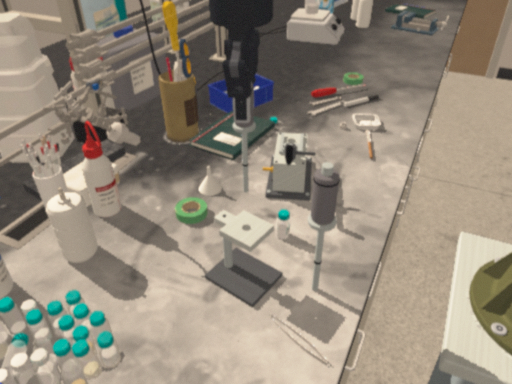

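View pics/w6.png

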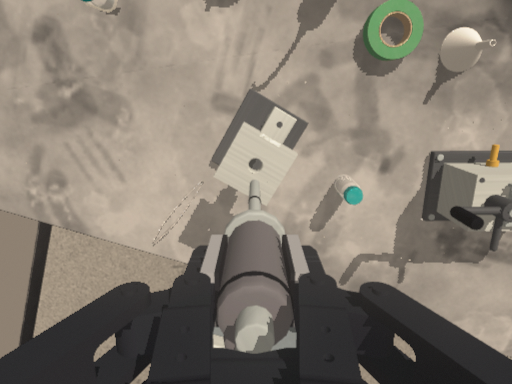

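The probe is held and out of the stand. In the wrist view its rod runs from about (255,212) to the tip at (255,182). I'll carry it high to above the port and compare the tip with the port in one image.

Run:
```python
from h import *
from plant import robot,hand,kin,get_obs,vision
import pickle
q=down(np.radians(18))
robot.goto([542.8,-215.1,352],q)
robot.servo_line([542.8,-215.1,274],q,vel=100)
robot.wait(0.4)
o=get_obs();im=vision.capture("wrist");cv2.imwrite("pics/w7.png",im[:,:,::-1]);pickle.dump(o,open("o7.pkl","wb"))
print(o["t"],o["position"],o["opening"],o["wrist_force"])
cv2.imwrite("pics/w7c.png",cv2.resize(im[130:240,200:310,::-1],None,fx=6,fy=6,interpolation=cv2.INTER_CUBIC))
im=vision.capture("side");cv2.imwrite("pics/s7.png",im[:,:,::-1]);cv2.imwrite("pics/s7c.png",cv2.resize(im[90:200,240:350,::-1],None,fx=5,fy=5,interpolation=cv2.INTER_CUBIC))
```

```text
20.6917 [ 542.82  -215.129  274.152] 24.315464904030875 [-0.105  0.154  0.177]
```

View pics/w7c.png

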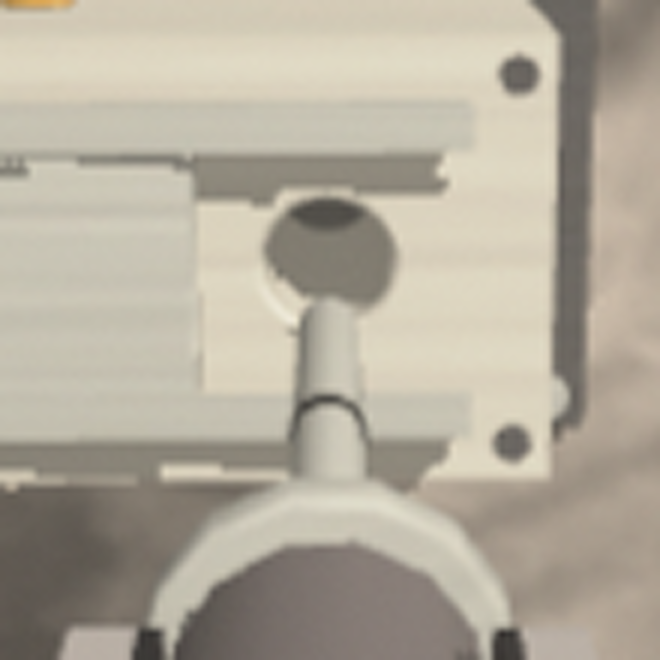

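View pics/s7c.png

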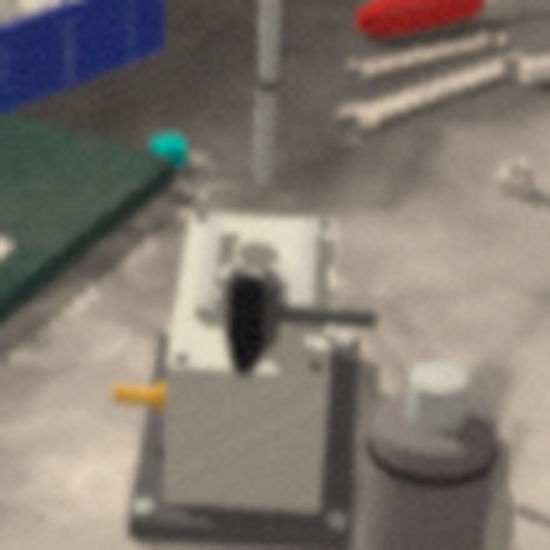

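Run:
```python
from h import *
from plant import vision
import pickle
cw=vision.camera_model("wrist");cs=vision.camera_model("side");o=pickle.load(open("o7.pkl","rb"));T=wristT(cw,o)
c=lambda x,y:(200+(x-2.5)/6,130+(y-2.5)/6)
port=onplane(cw,c(330,257),85,T);tip=onplane(cw,c(329.7,324),122,T);ring=onplane(cw,c(330.5,430),172,T)
print("port",port,"tip",tip,"ring",ring)
M=T[:3,:3]
ax=np.array([np.cos(np.radians(18)),np.sin(np.radians(18))]);ay=np.array([ax[1],-ax[0]])
for n,v in(("tip",tip),("ring",ring)): d=(v-port)[:2];print(n,"tool x,y off",d@ax,d@ay)
c3=lambda x,y:(240+(x-2)/5,90+(y-2)/5)
# side: tip bottom & ring, plane through z
print("side tip",onplane(cs,c3(263,184),122),"ring",onplane(cs,c3(266,86),172))
K=cw["camera_matrix"]
for n,c0,z in(("tip",(329.7,324),122),("ring",(330.5,430),172)):
    a=onplane(cw,c(c0[0],c0[1]),z,T);b=onplane(cw,c(c0[0],c0[1]+6),z,T);print("mm per px row",np.linalg.norm(a-b))
```

```text
port [ 543.319 -215.594   85.   ] tip [ 542.282 -215.817  122.   ] ring [ 542.854 -215.638  172.   ]
tip tool x,y off -1.0551404678990066 -0.10847882627688145
ring tool x,y off -0.455688678615078 -0.1013077512514785
side tip [ 542.661 -215.129  122.   ] ring [ 542.452 -212.467  172.   ]
mm per px row 0.8478959146694252
mm per px row 0.7116947829990781
```

Run:
```python
from h import *
from plant import robot,hand,kin,get_obs,vision
import pickle
q=down(np.radians(18))
x,y=543.4,-214.95
robot.servo_line([x,y,250],q,vel=60);robot.wait(0.3)
o=get_obs();im=vision.capture("wrist");pickle.dump(o,open("o8.pkl","wb"))
print(o["t"],o["position"])
cv2.imwrite("pics/w8c.png",cv2.resize(im[130:240,200:310,::-1],None,fx=6,fy=6,interpolation=cv2.INTER_CUBIC))
```

```text
21.6417 [ 543.447 -214.977  250.26 ]
```

View pics/w8c.png

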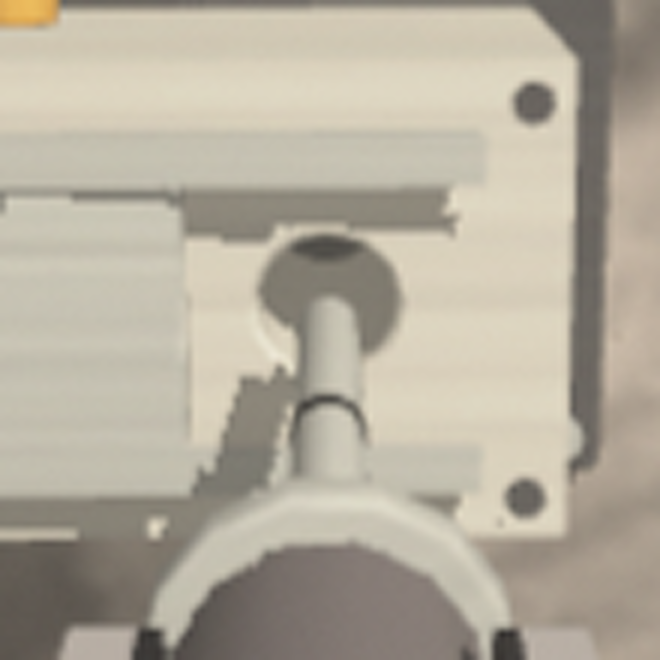

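Run:
```python
from h import *
from plant import vision,robot,get_obs,hand
import pickle
cw=vision.camera_model("wrist");o=pickle.load(open("o8.pkl","rb"));T=wristT(cw,o)
c=lambda x,y:(200+(x-2.5)/6,130+(y-2.5)/6)
print(onplane(cw,c(329.5,302.5),85,T),onplane(cw,c(329.7,324),98,T))
q=down(np.radians(18));x,y=543.4,-214.95
r=robot.servo_line([x,y,187.4],q,vel=40,contact_N=4);robot.wait(0.5)
o=get_obs();print(r,o["t"],o["position"],o["opening"],o["wrist_force"],np.abs(o["dq"]).max())
im=vision.capture("wrist");cv2.imwrite("pics/w9c.png",cv2.resize(im[130:240,200:310,::-1],None,fx=6,fy=6,interpolation=cv2.INTER_CUBIC))
im=vision.capture("side");cv2.imwrite("pics/s9c.png",cv2.resize(im[90:200,240:350,::-1],None,fx=5,fy=5,interpolation=cv2.INTER_CUBIC))
```

```text
[ 542.722 -215.741   85.   ] [ 542.912 -215.685   98.   ]
False 23.9083 [ 543.399 -214.984  187.403] 24.842395804348982 [ 0.831 -0.483 -0.135] 0.0018451012323803448
```

View pics/w9c.png

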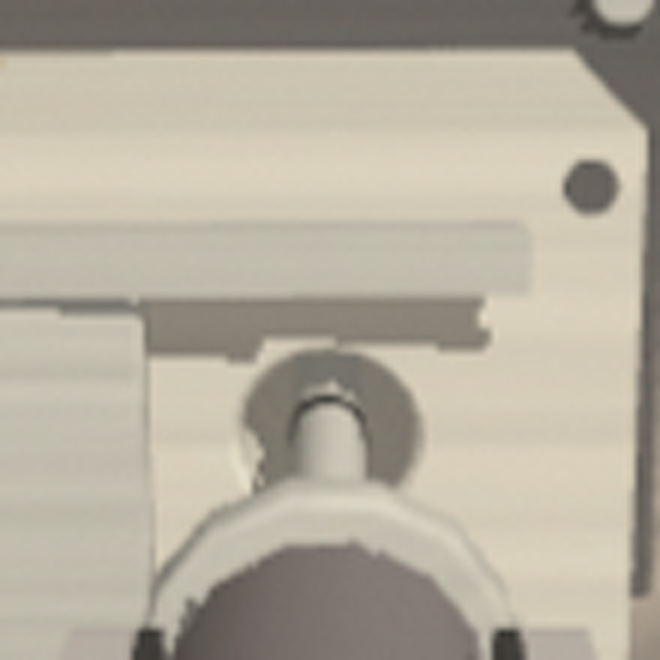

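View pics/s9c.png

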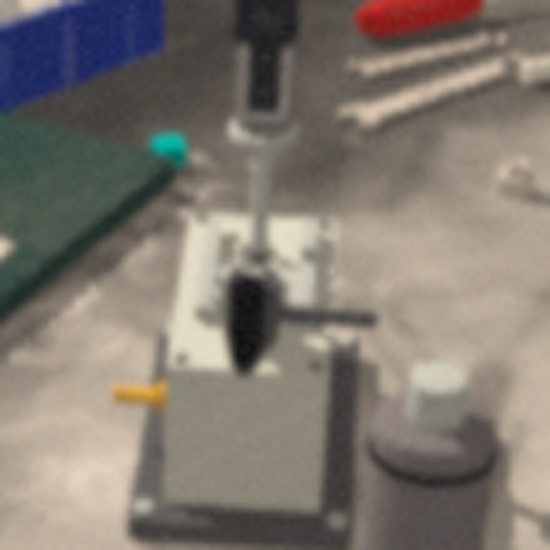

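Run:
```python
from plant import order,get_obs
o=get_obs();print(o["t"],o["wrist_force"],o["opening"])
print(order.finish_job())
```

```text
24.0083 [ 0.64954855  0.18805243 -0.99378586] 25.06404671501535
the job is handed in; nothing more can be done
None
```

I swung the cam lever to its stop and the shutter slid clear of the port. I then took the smaller probe from its stand by its head, lowered its rod into the port, and handed the job in at 24.0 s. No verdict was reported.

- **Centring:** In the last wrist view the ring was about 0.5 mm from the port's centre. Earlier estimates of the port's position differed by up to 1.5 mm, so I centred on the rod and port seen in the same wrist images.
- **Uprightness:** Measured above the port in the wrist view, tip and ring lined up to about 0.6 mm over 50 mm. The side view put the ring about 2.7 mm off the tip in y. That is within that camera's calibration error and the roughness of my pixel reading, so I trusted the wrist view.
- **Depth:** The ring should be level with the rim. That comes from the arm's height and the probe's given dimensions; I did not measure it separately.
- **Contact and motion:** The wrist force stayed near 1 N or less (sensor noise) once the rod was in, the 4 N contact stop never triggered, and the joints were still.
- **Grip:** The gripper was set to 60 N and read 25 mm open on the 26 mm head.
- **Bystanders:** I never went near the vial, funnel or tape, but did not measure their positions again at the end.

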